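Throttle the coupler outlet of a bench air manifold with the forked tee key

ROBOT

A 6-joint arm with a two-finger parallel gripper is mounted at the origin on the work surface. World frame = base frame: x ahead of the robot, y to its left, z up, the work surface at z = 0. Lengths are in m, angles in rad, forces in N, time in s.
With the tool pointing down it reaches from about 0.325 to 0.85 m from the base axis. Payload 15.5 kg.
Tool frame: the origin (TCP) lies midway between the tips of the shut fingers; the grasp point (between the pads) lies 19 mm behind it; z points along the fingers, y is the direction in which the jaws open and shut (so a half turn about z gives the same grasp; the last joint's range is limited). The gripper opens to 91 mm and grips with 3 to 60 N. Pads are 32 mm wide; open, the fingers measure 118 mm over their backs; the gripper's body (76 mm by 178 mm) begins 60 mm behind the grasp point.
Start: joints at [-1.214, 0.494, 1.345, -0, 1.302, -0.096], TCP at [0.273, -0.562, 0.186] pointing down, gripper open.
Joint ranges: [-2.91, 2.91], [-0.82, 2.16], [0.22, 2.67], [-1.22, 4.37], [0.12, 2.79], [-3.08, 3.08]. Speed limits (rad/s): [1.89, 1.89, 2.57, 3.01, 3.01, 3.01].

INTERFACE

Orientations are given as a unit quaternion [x, y, z, w].
In Python, from bench import r gives the robot as it stands. The module is installed in compiled form; this text tells all that it offers.
- The arm moves only by the tool jog_arm, never from a script. Its argument "commands" is text: rows parted by semicolons, each of 4 numbers parted by spaces: the shift along the tool's x, y, z in m, then the turn about the tool's z in rad. A call has 1 to 8 rows; each row shifts and turns the commanded pose from where the row before left it, along the tool's axes as they then stand; what a row does not reach is not made up. A row lasts 1/8 s, in which the tool goes at most 62.5 mm and 10.7 degrees, less where a joint would pass 70% of its speed; a pose out of reach is approached as far as the arm can. A call with a gripper value outside its range is refused whole. "jaw" is the finger opening in m, from 0 to 0.0912, set as the call begins (left out, the last holds). The fingers move at their own pace and stop on an object; the grip force is fixed at half the most. Time passes only in rows, so rows that do not move let the fingers close. It gives the time, the measured TCP pose, the force and the opening at its end, in the units of the state.
- r.state(): the state, without advancing time (a new reading comes with each control period).
- r.camera(name): name is "scene" or "top" or "wrist"; returns a dict with "color" (420x560x3 uint8, red, green, blue), "depth" (420x560 float32, m along the optical axis (not along the pixel's ray), 0 where there is no reading), "camera_matrix" (3x3 intrinsics, pixels), "cam_to_world" (4x4, takes a point from camera to world coordinates). Camera axes: x right, y up, looking along -z (the intrinsics and any distortion apply to the point x, -y, -z); pixel columns grow to the right and rows downward; lengths in m; the calibration is good to about 2 mm. A picture is of the moment at which its call begins.
- r.close_job(): hands the job in, once; it reports no verdict.
Trained networks look in a picture, given as the dict that the camera call returned (one of the last four; its "shot" number tells which), for a name from the list of things; names that differ only in an ending like _2 or _b are one class to them, and where a whole thing is asked for, a point or a joint stands for the part that bears it (a point fixed in the world has none). Each returns a list of dicts, best first, with "p" (0 to 1); they miss things now and then, are a little off and sometimes report something else, mostly with a low value. They report only what shows in the picture. A call takes as long as a camera call. They do not tell look-alikes from the thing itself.
- r.boxes_of(target, picture): "at" ([x, y, z] in m, in world coordinates, good to about 4 mm: the middle of the surface that is visible of it).
- r.masks_of(target, picture): "pixels" (420x560 bool, what is visible of it).
The state is a dict: "time": time; "joints": joint angles; "qvel": joint speeds; "effort": joint torques, N m; "eef_pos": TCP position; "eef_rot": TCP orientation; "ft_force": force on the tool from outside, world axes, zero at the start; "torque": the same for the moment, N m; "gripper_width": opening from 0.0 (shut) to 1.0 (fully open).
Only numpy, scipy, OpenCV 4.12 (cv2) and the standard library are available. Lean on these libraries where they do the work, as an engineer would, in place of code of your own. Each camera call takes 0.05 s, during which the arm holds its last target.

TASK

Take the tee key out of the tool block and fit it on the manifold valve whose outlet carries the hose coupler (the other two outlets are plugged): turn the key under light pressure until its fork drops fully home over the flat of the hidden stem, then turn the valve down to a quarter open, so that the key's bar stands on the first mark after shut. Leave the key standing in the valve, keep it out of the plugged valves, and leave everything else on the bench where it is.

Things in the scene. Friction and masses are not known exactly. Their poses are not given: they have to be found in the camera images.
- key: Loose steel tee key, 120 mm tall, 240 g, upright in the tool block. Origin: centre of the underside of its forked foot; z up the shank, x along the tee bar. Foot 27 mm in diameter, cut right across by a slot 8.5 mm wide, 14 mm deep, parallel to the bar (x). Above 40 mm a 12 mm shank. The 11 mm bar reaches 50 mm either side at z = 109 mm. Half a turn makes no difference.
- key_boss (a point): Where to hold the key: middle of the flat-sided boss on the key's axis at z = 109 mm (same axes), where bar and shank meet: 30 mm long (x), 14 mm thick (y, pinch it across this), 22 mm tall.
- valve_a: The valve with the hose coupler on its outlet (round ringed sleeve 27 mm across, nose 92 mm from the stem axis): brass quarter-turn ball valve fixed to the manifold. Origin: on the vertical stem axis at bench level; z up, -x out along the outlet. A steel shroud round the stem makes a well of 29 mm bore. The stem takes about 0.25 N m to turn and stays where it is left.
- well_mouth (a point): Centre of valve_a's well at the top face of its flange (58 mm across), 100 mm above the bench; valve_a's axes. The mouth is countersunk, 39 mm wide at the top, narrowing to the 29 mm bore 6 mm down.
- well_floor (a point): Centre of valve_a's well floor, 69 mm above the bench. The stem's upright flat, 23 mm long, 7 mm thick, round-ended, stands here up to z = 79 mm. A key lying across it has its underside at 79 mm; dropped home, at 69 mm, and then it turns with the flat (play 5 degrees either way). The flat's angle is not measured: at the start it is anywhere from 36 to 90 degrees open.
- shut_mark (a point): White mark on valve_a's flange, 26 mm from the axis towards valve_a's +y, 100 mm high. Shut: flat and key bar point at it (across the outlet). Opening turns them counter-clockwise seen from above, 90 degrees, to the last mark over the outlet (-x), bar in line with the outlet; hard stops at both ends. Five marks 22.5 degrees apart: shut, quarter, half, three quarters, full.
- quarter_mark (a point): The quarter mark on valve_a's flange: 26 mm from the axis, 100 mm high, 22.5 degrees counter-clockwise (from above) from the shut mark. A bar end stands over it when the valve is a quarter open.
- valve_b: The same valve with a short hex plug in its outlet; same origin and axes. Not to be worked. The three valves stand in a row 85 mm apart along the manifold, in any order.
- valve_c: A second valve with a short hex plug in its outlet, same origin and axes. Not to be worked.
- manifold: Fixed aluminium manifold bar, 360 mm long, 45 mm square, centred 44 mm above the bench on two feet, with a pressure gauge on its +y end (top 140 mm high) and the inlet nipple on its -y end. Origin under the middle of the row of valves, on the bench; the valves sit 67.5 mm in front of it (-x).
- block: Fixed plywood tool block 64 x 130 x 55 mm (x, y, z), origin under its centre. The key stands in its round hole at (0, -30 mm), 30 mm in diameter, whose floor lies 15 mm above the bench; a stub screwdriver and three hex keys stand in the +y half, up to 95 mm high.
- mug: White ceramic mug with pencils, 80 mm in diameter, 95 mm high, 190 mm with the pencils, loose; origin under its centre, handle to +y. Bystander.
- ratchet: Black-handled ratchet lying on the bench, 190 mm long, 32 mm high; origin under its middle, head to +x. Bystander.
- socket_s: Chrome socket 20 mm in diameter, 26 mm high, standing; origin under its centre. Bystander.
- socket_m: Chrome socket 24 mm in diameter, 28 mm high, standing; origin under its centre. Bystander.
- socket_l: Chrome socket 30 mm in diameter, 32 mm high, standing; origin under its centre. Bystander.
- clamp: Orange plastic bar clamp lying flat, 300 mm long (x), 25 mm high; origin under the middle of its bar. Bystander.
- wrench: Combination wrench lying flat, 190 mm long (x), 8 mm high; origin under its middle. Bystander.
Things that resemble listed ones, but are neither listed nor needed, are in the scene too. Of the things that look like the key, the middle-sized one is meant.

How it is judged:
By the outcome, as a careful person would: the job done as asked, in the order asked, and still so for the second after the job is handed in, with the robot touching nothing.
It also fails if it takes over 58 s, if anything falls off the work surface, if the arm or the gripper's body presses on something with over 40 N, if the wrist force passes 120 N, or if a joint passes its speed limit or range.

## Working session

There is one attempt and no reset: what is moved stays moved. The work goes in short steps, Python scripts to look and compute and a tool call to move; the robot and the scene stay as the last step left them, time stands still between calls to the robot, and variables do not carry over. Pictures are saved under pics/ and viewed, and the job is handed in when it is done.

Besides the shell and the picture viewer there is one more tool, called after "Request:" by a JSON object that holds its "op" and its "data". jog_arm: Moves the arm, as the interface text tells. Its arguments: {"type":"object","properties":{"commands":{"type":"string"},"jaw":{"type":"number"}},"required":["commands"]}

```bash
mkdir -p pics; cat > h.py <<'E'
import numpy as np,cv2
from bench import r
def save(p,n): cv2.imwrite('pics/'+n+'.png',cv2.cvtColor(p['color'],cv2.COLOR_RGB2BGR))
def cloud(p):
    K=p['camera_matrix'];d=p['depth'];v,u=np.mgrid[0:d.shape[0],0:d.shape[1]]
    x=(u-K[0,2])/K[0,0]*d;y=-(v-K[1,2])/K[1,1]*d
    T=p['cam_to_world'];P=np.stack([x,y,-d],-1)@T[:3,:3].T+T[:3,3]
    P[d==0]=np.nan
    return P
def pix(p,X):
    T=p['cam_to_world'];K=p['camera_matrix'];c=(np.asarray(X)-T[:3,3])@T[:3,:3]
    return K[0,0]*c[...,0]/-c[...,2]+K[0,2],K[1,1]*-c[...,1]/-c[...,2]+K[1,2]
E
python3 - <<'E'
from h import *
for n in ['scene','top']:
    p=r.camera(n);save(p,n+'0');print(n,p['camera_matrix'].tolist(),p['cam_to_world'].round(3).tolist(),[k for k in p])
    for t in ['key','key_boss','valve_a','well_mouth','shut_mark','quarter_mark','block','manifold']:
        print(t,[(np.round(o['at'],3).tolist(),round(o['p'],2)) for o in r.boxes_of(t,p)][:6])
print(r.state())
E
```

```text
scene [[410.3190137069659, 0.0, 287.34054131552114], [0.0, 410.3190137069659, 205.12942920600702], [0.0, 0.0, 1.0]] [[-0.803, -0.344, 0.486, 0.999], [0.595, -0.45, 0.666, 0.619], [-0.01, 0.824, 0.567, 0.647], [0.0, 0.0, 0.0, 1.0]] ['color', 'depth', 'camera_matrix', 'cam_to_world', 'shot']
key [([0.484, 0.333, 0.125], 0.9), ([0.33, 0.336, 0.132], 0.82), ([0.594, 0.292, 0.066], 0.79)]
key_boss [([0.592, 0.287, 0.069], 0.87), ([0.335, 0.332, 0.132], 0.77), ([0.475, 0.333, 0.126], 0.73)]
valve_a [([0.611, 0.039, 0.075], 0.84), ([0.602, 0.124, 0.073], 0.64), ([0.604, -0.042, 0.077], 0.57)]
well_mouth [([0.594, 0.124, 0.071], 0.69)]
shut_mark [([0.598, 0.127, 0.075], 0.94), ([0.481, 0.331, 0.121], 0.19)]
quarter_mark [([0.598, 0.126, 0.071], 0.66)]
block [([0.503, 0.38, 0.051], 0.73)]
manifold [([0.687, 0.115, 0.064], 0.92), ([0.603, -0.045, 0.08], 0.43)]
top [[512.7015258629841, 0.0, 284.86404461010886], [0.0, 512.7015258629841, 210.22203688901268], [0.0, 0.0, 1.0]] [[0.028, 0.996, -0.089, 0.388], [-1.0, 0.028, -0.002, -0.01], [0.0, 0.089, 0.996, 1.535], [0.0, 0.0, 0.0, 1.0]] ['color', '
[... 531 characters left out ...]
663, 0.033, 0.068], 0.61)]
{'time': 0.9, 'joints': array([-1.21348813e+00,  4.93608115e-01,  1.34547294e+00, -2.62438517e-05,
        1.30252630e+00, -9.55348649e-02]), 'qvel': array([-0.00237707,  0.00184423, -0.0005572 ,  0.00044273,  0.00101076,
        0.00034726]), 'effort': array([-1.63456181e-03, -8.78665566e+01, -3.82235599e+01,  7.04173883e-02,
        4.39385406e-02,  2.00174094e-05]), 'eef_pos': array([ 0.27342888, -0.5620218 ,  0.1857191 ]), 'eef_rot': array([ 9.74475188e-01,  2.24495228e-01, -1.35039067e-05, -5.63820966e-06]), 'ft_force': array([ 0.28674561,  0.58812797, -0.07307631]), 'torque': array([-0.00628772,  0.03627472, -0.0147702 ]), 'gripper_width': 0.9998164510773698}
```

View pics/scene0.png

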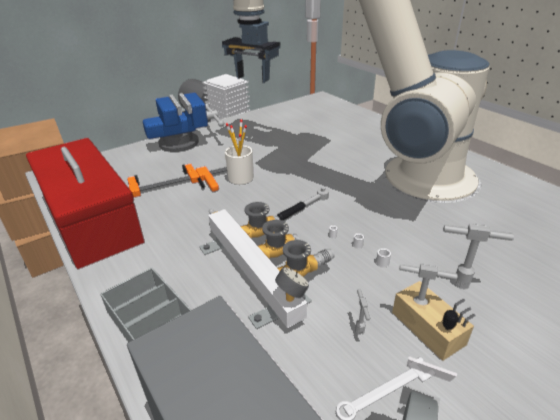

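View pics/top0.png

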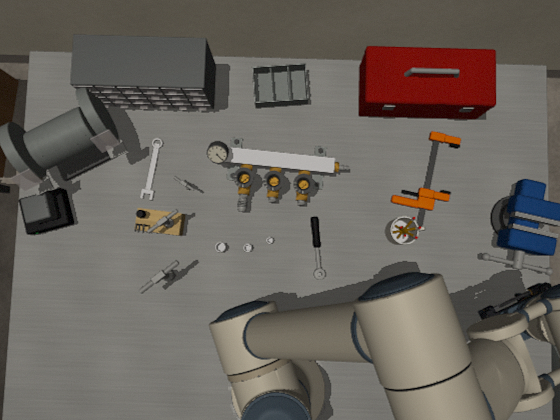

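The coupler valve is the one nearest the gauge (top px ~(244,178)). The key meant stands in the block (top px ~(165,222)). Next I measure both.

```bash
python3 - <<'E'
from h import *
p=r.camera('top');q=r.camera('scene')
for n,p,(a,b,c,d) in [('t1',p,(150,260,120,330)),('s1',q,(230,340,220,480))]:
    P=cloud(p); im=p['color'][a:b,c:d]; im=cv2.resize(im,None,fx=3.5 if n=='t1' else 3,fy=3.5 if n=='t1' else 3,interpolation=cv2.INTER_CUBIC)
    save({'color':im},n)
    # key bar region
    m=(abs(P[...,0]-.475)<.08)&(abs(P[...,1]-.33)<.08)&(P[...,2]>.10)&(P[...,2]<.14)
    X=P[m]; print(n,'bar',len(X),X.min(0).round(3),X.max(0).round(3))
    if len(X)>5:
        rc=cv2.minAreaRect(X[:,:2].astype(np.float32));print(rc)
        print('pca',np.linalg.svd(X[:,:2]-X[:,:2].mean(0))[2][0],X.mean(0))
    for yy in (.115,.03,-.055):
        m=(abs(P[...,0]-.59)<.05)&(abs(P[...,1]-yy)<.04)&(P[...,2]>.094)&(P[...,2]<.108)
        X=P[m]; print('flange',len(X)); 
        if len(X)>8:print(cv2.minEnclosingCircle(X[:,:2].astype(np.float32)),X[:,2].mean())
    m=(P[...,2]>.055)&(P[...,2]<.075)&(P[...,0]>.6)&(P[...,0]<.75)&(P[...,1]>-.15)&(P[...,1]<.2)
    X=P[m];print('manif',len(X),cv2.minAreaRect(X[:,:2].astype(np.float32)))
    m=(P[...,2]>.045)&(P[...,2]<.06)&(abs(P[...,0]-.48)<.1)&(abs(P[...,1]-.37)<.1)
    X=P[m];print('block',len(X),cv2.minAreaRect(X[:,:2].astype(np.float32)))
E
```

```text
t1 bar 172 [0.443 0.29  0.1  ] [0.509 0.402 0.139]
((0.4741484522819519, 0.34293416142463684), (0.0558355487883091, 0.11196126788854599), 8.044163703918457)
pca [-0.58512283  0.81094468] [0.47463791 0.33050337 0.12864283]
flange 227
((0.6063358187675476, 0.11432395875453949), 0.028855344280600548) 0.09927464464737382
flange 223
((0.6000041365623474, 0.02987748198211193), 0.02887866646051407) 0.09922919752140703
flange 227
((0.5934079885482788, -0.05445784702897072), 0.02923460863530636) 0.09974378882275192
manif 1884 ((0.6410790681838989, 0.01544034481048584), (0.32618415355682373, 0.09738874435424805), 85.4901123046875)
block 695 ((0.47768449783325195, 0.36100268363952637), (0.1314731240272522, 0.06421229988336563), 84.27693939208984)
s1 bar 510 [0.446 0.29  0.1  ] [0.511 0.372 0.137]
((0.47791293263435364, 0.3313371241092682), (0.015046664513647556, 0.09965556859970093), 40.62714767456055)
pca [-0.62285837  0.78233461] [0.47956402 0.33315583 0.12628331]
flange 371
((0.6090204119682312, 0.11369331181049347), 0.030578874051570892) 0.099122307157397
flange 306
((0.603943407535553, 0.030499322339892387), 0.030799536034464836) 0.09917110352858054
flange 249
((0.5960480570793152, -0.05433793365955353), 0.030102383345365524) 0.09897870244697768
manif 2676 ((0.6437252759933472, 0.03046014904975891), (0.3461790978908539, 0.09994342923164368), 85.75137329101562)
block 1814 ((0.4803360402584076, 0.36049187183380127), (0.13223865628242493, 0.06681714951992035), 84.4813232421875)
```

```bash
ls pics
```

```text
s1.png
scene0.png
t1.png
top0.png
```

View pics/t1.png

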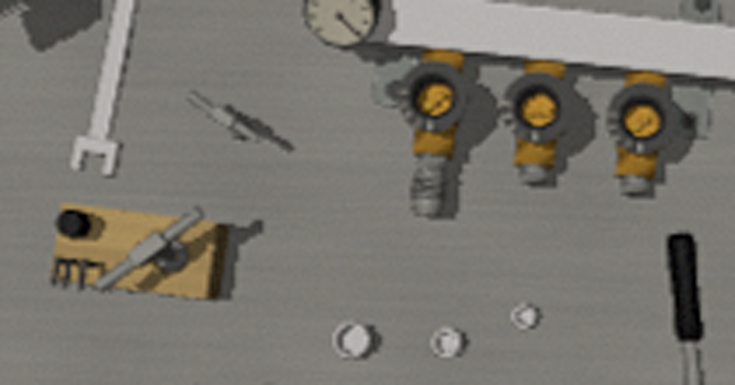

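View pics/s1.png

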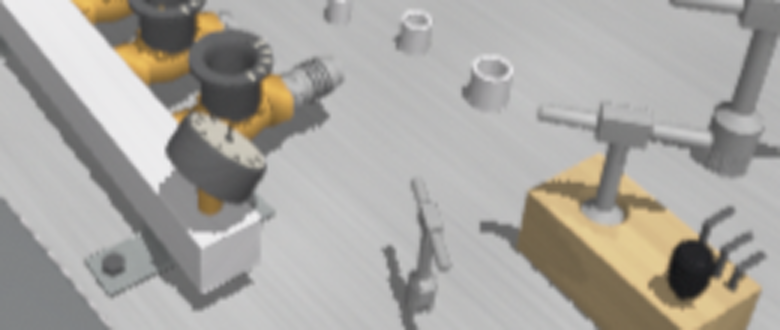

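```bash
cat >> h.py <<'E'
from scipy.spatial.transform import Rotation as R
def plan(xyz,yawdeg,n,start=None):
    s=r.state(); p0=np.array(s['eef_pos']) if start is None else np.array(start[0]); Rm=R.from_quat(s['eef_rot']).as_matrix()
    y0=np.arctan2(Rm[1,0],Rm[0,0]) if start is None else np.radians(start[1])
    dy=(np.radians(yawdeg)-y0+np.pi)%(2*np.pi)-np.pi
    d=(np.array(xyz)-p0)/n; out=[];y=y0
    for i in range(n):
        c,q=np.cos(y),np.sin(y)
        out.append('%.4f %.4f %.4f %.4f'%(d[0]*c+d[1]*q,d[0]*q-d[1]*c,-d[2],-dy/n)); y+=dy/n
    print('pose',p0.round(4),'yaw',np.degrees(y0).round(2),'joints',np.round(s['joints'],3),'t',s['time'],'F',np.round(s['ft_force'],1),'w',round(s['gripper_width']*91.2,1))
    for k in range(0,n,8): print('; '.join(out[k:k+8]))
    return np.array(xyz),yawdeg
E
python3 -c "
from h import *
plan((.455,.315,.30),130,17)"
```

```text
pose [ 0.2734 -0.562   0.1857] yaw 25.94 joints [-1.214  0.494  1.346 -0.     1.303 -0.095] t 1.0 F [-0.5  1.2  0.6] w 91.5
0.0322 -0.0417 -0.0067 -0.1068; 0.0364 -0.0380 -0.0067 -0.1068; 0.0403 -0.0339 -0.0067 -0.1068; 0.0437 -0.0295 -0.0067 -0.1068; 0.0466 -0.0246 -0.0067 -0.1068; 0.0489 -0.0195 -0.0067 -0.1068; 0.0507 -0.0142 -0.0067 -0.1068; 0.0520 -0.0087 -0.0067 -0.1068
0.0526 -0.0031 -0.0067 -0.1068; 0.0526 0.0025 -0.0067 -0.1068; 0.0521 0.0081 -0.0067 -0.1068; 0.0509 0.0136 -0.0067 -0.1068; 0.0492 0.0190 -0.0067 -0.1068; 0.0469 0.0241 -0.0067 -0.1068; 0.0440 0.0290 -0.0067 -0.1068; 0.0407 0.0335 -0.0067 -0.1068
0.0369 0.0376 -0.0067 -0.1068
```

Request:
{"op": "jog_arm", "data": {"commands": "0.032 -0.042 -0.025 -0.107; 0.036 -0.038 -0.025 -0.107; 0.040 -0.034 -0.020 -0.107; 0.044 -0.030 -0.020 -0.107; 0.047 -0.025 -0.015 -0.107; 0.049 -0.020 -0.010 -0.107; 0.051 -0.014 0 -0.107; 0.052 -0.009 0 -0.107"}}

```text
time: 2.0
eef_pos: [0.3574, -0.1462, 0.3011]
eef_rot: [0.792, 0.61, 0.0, 0.0]
ft_force: [1.1, -1.1, 0.3]
gripper_width: 0.995
```

Request:
{"op": "jog_arm", "data": {"commands": "0.053 -0.003 0 -0.107; 0.053 0.003 0 -0.107; 0.052 0.008 0 -0.107; 0.051 0.014 0 -0.107; 0.049 0.019 0 -0.107; 0.047 0.024 0 -0.107; 0.044 0.029 0 -0.107; 0.041 0.034 0 -0.107"}}

```text
time: 3.0
eef_pos: [0.4433, 0.2683, 0.3009]
eef_rot: [0.468, 0.884, 0.0, 0.0]
ft_force: [0.6, 0.4, -0.0]
gripper_width: 1.0
```

Request:
{"op": "jog_arm", "data": {"commands": "0.030 0.030 0 -0.107; 0 0 0 0"}}

```text
time: 3.25
eef_pos: [0.4514, 0.3105, 0.3002]
eef_rot: [0.419, 0.908, 0.0, -0.0]
ft_force: [0.3, -0.7, -0.1]
gripper_width: 1.001
```

```bash
cat > k.py <<'E'
from h import *
import sys
p=r.camera('wrist');save(p,sys.argv[1]);P=cloud(p)
plan((.477,.331,.2),130,2)
print(p['cam_to_world'].round(3).tolist())
m=(np.hypot(P[...,0]-.477,P[...,1]-.331)<.065)&(P[...,2]>.112)&(P[...,2]<.15)
X=P[m];print(len(X),cv2.minAreaRect(X[:,:2].astype(np.float32)),X.max(0),X.min(0))
d=np.linalg.svd(X[:,:2]-X[:,:2].mean(0))[2][0];print(np.degrees(np.arctan2(d[1],d[0]))%180)
m2=m&(P[...,2]>.131);X=P[m2];print('boss',len(X),X.mean(0),cv2.minAreaRect(X[:,:2].astype(np.float32)))
E
python3 k.py w1
```

```text
pose [0.4512 0.309  0.3003] yaw 130.25 joints [ 0.491  0.288  1.361 -0.     1.493 -0.211] t 3.3 F [-0.  -0.5 -0.1] w 91.5
0.0001 0.0170 0.0502 0.0022; 0.0001 0.0170 0.0502 0.0022
[[0.762, -0.628, -0.161, 0.405], [0.648, 0.738, 0.19, 0.365], [-0.001, -0.249, 0.968, 0.5], [0.0, 0.0, 0.0, 1.0]]
765 ((0.4743660092353821, 0.3319712281227112), (0.014174450188875198, 0.09937166422605515), 38.13762283325195) [0.50786759 0.37317652 0.13744191] [0.44001729 0.29062803 0.11520282]
128.41376624854507
boss 296 [0.47387579 0.332216   0.13514843] ((0.47020432353019714, 0.33727166056632996), (0.014174450188875198, 0.08134913444519043), 38.13762283325195)
```

View pics/w1.png

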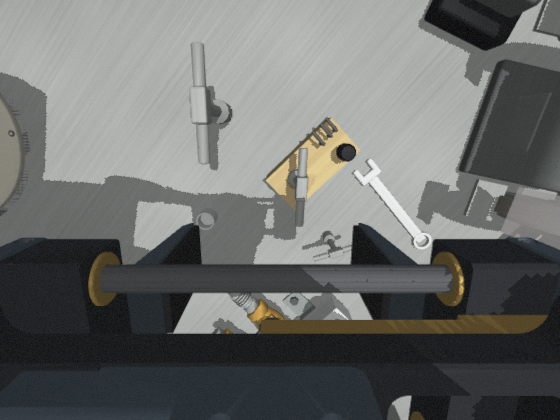

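The wrist view shows the key's bar at px (301,187), from the rack's left end. Its centre is at about (0.475, 0.332), the bar angle is 128.3°, and the top is at 0.135, which matches 15+120 mm. I'll grasp it now.

```bash
python3 -c "
from h import *
plan((.475,.332,.20),128.3,3)"
```

```text
pose [0.4512 0.309  0.3003] yaw 130.25 joints [ 0.491  0.288  1.361 -0.     1.493 -0.211] t 3.3 F [-0.  -0.5 -0.1] w 91.5
0.0007 0.0110 0.0334 0.0114; 0.0008 0.0110 0.0334 0.0114; 0.0010 0.0110 0.0334 0.0114
```

Request:
{"op": "jog_arm", "data": {"commands": "0.001 0.011 0.033 0.0115; 0.001 0.011 0.033 0.0115; 0.001 0.011 0.033 0.0115; 0 0 0.030 0; 0 0 0.035 0; 0 0 0.030 0; 0 0 0 0", "jaw": 0.06}}

```text
time: 4.18
eef_pos: [0.4737, 0.3298, 0.1054]
eef_rot: [0.438, 0.899, -0.002, -0.001]
ft_force: [-0.0, 0.4, 0.4]
gripper_width: 0.658
```

```bash
python3 -c "
from h import *
plan((.475,.332,.105),128.3,1)
p=r.camera('wrist');save(p,'w2')"
```

```text
pose [0.4737 0.3298 0.1054] yaw 128.1 joints [ 0.505  0.518  1.556 -0.     1.071 -0.16 ] t 4.175 F [-0.   0.4  0.4] w 60.0
0.0010 0.0024 0.0004 -0.0036
```

View pics/w2.png

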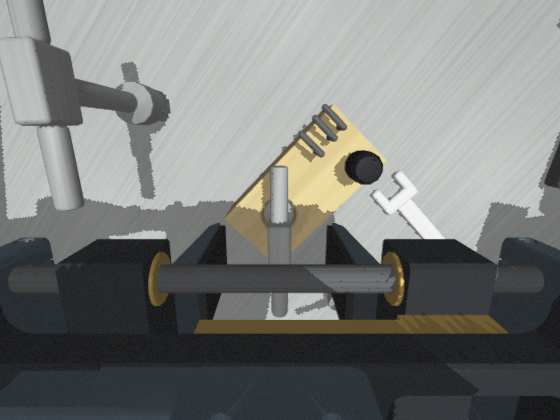

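The bar lies centred between the fingers (px 280,240), so I'll close.

Request:
{"op": "jog_arm", "data": {"commands": "0.001 0.002 0 -0.0036; 0 0 0 0; 0 0 0 0; 0 0 0 0; 0 0 0 0; 0 0 0 0", "jaw": 0}}

```text
time: 4.97
eef_pos: [0.4763, 0.3336, 0.1073]
eef_rot: [0.435, 0.9, 0.0, 0.0]
ft_force: [-0.9, -0.5, 11.2]
gripper_width: 0.033
```

```bash
python3 -c "
from h import *
plan((.475,.332,.105),128.3,1)
p=r.camera('wrist');save(p,'w3')
p=r.camera('scene');save({'color':cv2.resize(p['color'][180:350,350:560],None,fx=3,fy=3)},'s3')"
```

```text
pose [0.4763 0.3336 0.1073] yaw 128.4 joints [ 0.508  0.519  1.548 -0.     1.074 -0.162] t 4.975 F [-0.9 -0.5 11.2] w 3.0
-0.0005 -0.0020 0.0023 0.0017
```

View pics/w3.png

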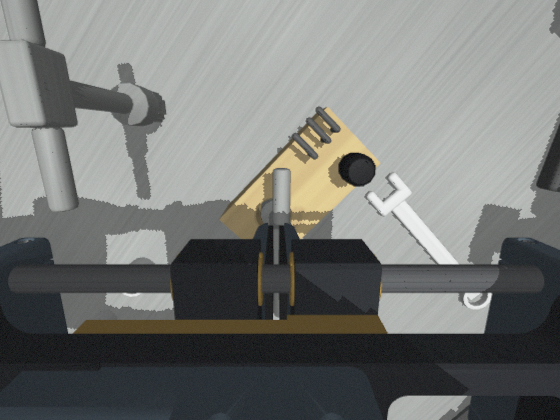

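View pics/s3.png

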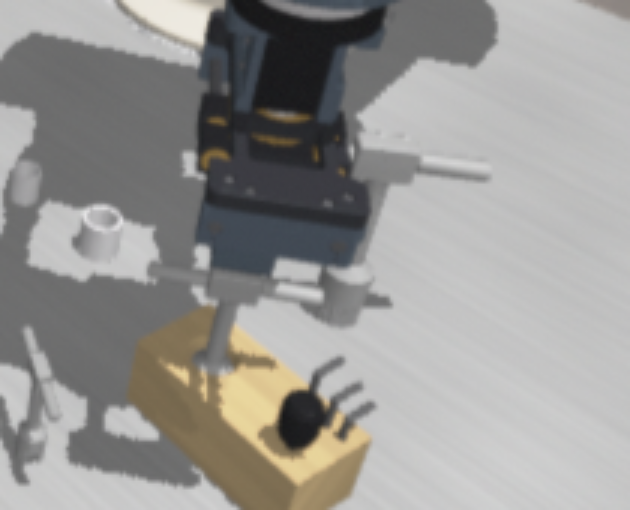

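```bash
python3 - <<'E'
from h import *
p=r.camera('scene');P=cloud(p)
a,b,c,d=180,350,350,560
for (v,u) in [(250,40),(260,240),(270,240),(275,240),(280,240),(285,240),(290,235),(295,230),(310,228),(330,225),(350,218),(272,170),(293,300),(240,240),(220,240)]:
    print((v,u),P[a+v//3,c+u//3].round(3))
cv2.imwrite('pics/s4.png',cv2.resize(cv2.cvtColor(p['color'][245:305,395:475],cv2.COLOR_RGB2BGR),None,fx=9,fy=9,interpolation=cv2.INTER_CUBIC))
E
```

```text
(250, 40) [ 0.445  0.154 -0.001]
(260, 240) [0.487 0.338 0.15 ]
(270, 240) [0.484 0.338 0.139]
(275, 240) [0.482 0.338 0.135]
(280, 240) [0.486 0.341 0.135]
(285, 240) [0.487 0.342 0.131]
(290, 235) [0.486 0.339 0.126]
(295, 230) [0.49  0.338 0.123]
(310, 228) [0.487 0.338 0.108]
(330, 225) [0.484 0.338 0.089]
(350, 218) [0.484 0.336 0.071]
(272, 170) [0.509 0.307 0.129]
(293, 300) [0.462 0.366 0.13 ]
(240, 240) [0.551 0.371 0.223]
(220, 240) [0.558 0.372 0.241]
```

View pics/s4.png

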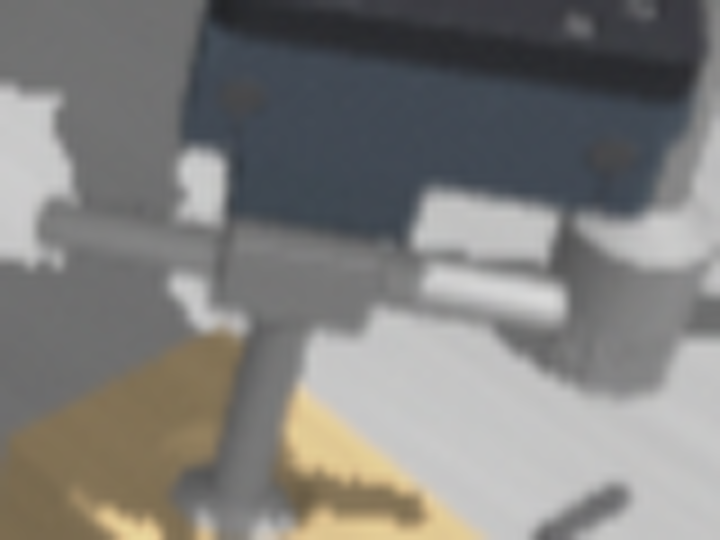

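```bash
python3 - <<'E'
from h import *
s=r.state();print(s['eef_pos'],s['joints'])
p=r.camera('wrist');P=cloud(p);T=p['cam_to_world'];print(T[:3,3])
for v in (200,215,225,228,232,236,240,250,260,275,290,300,310):
    print(v,[P[v,u].round(3).tolist() for u in (262,270,276,282,290)])
Rm=R.from_quat(s['eef_rot']).as_matrix()
L=(P-s['eef_pos'])@Rm
m=(abs(L[...,0])<.04)&(abs(L[...,1])<.03)&(L[...,2]<.05)
print('tool frame pts maxz',np.nanmax(L[m],0),np.nanmin(L[m],0))
q=r.camera('scene');Q=cloud(q);LQ=(Q-s['eef_pos'])@Rm
m=(abs(LQ[...,0])<.06)&(abs(LQ[...,1])<.08)&(abs(LQ[...,2])<.2)
c=q['color'].astype(int);dark=m&(c.sum(-1)<230)
print(dark.sum());h=LQ[dark];print(np.histogram(h[:,2],20))
print(np.percentile(h,[1,50,99],axis=0).round(3))
E
```

```text
[0.47643653 0.33373678 0.1075433 ] [ 5.08428813e-01  5.18747321e-01  1.54751071e+00 -2.78237172e-05
  1.07368940e+00 -1.61680008e-01]
[0.43201864 0.38958116 0.30719725]
200 [[0.459, 0.337, 0.055], [0.465, 0.34, 0.048], [0.458, 0.358, 0.127], [0.46, 0.36, 0.131], [0.465, 0.363, 0.127]]
215 [[0.468, 0.326, 0.051], [0.471, 0.333, 0.063], [0.464, 0.35, 0.129], [0.466, 0.353, 0.13], [0.471, 0.355, 0.128]]
225 [[0.459, 0.343, 0.141], [0.463, 0.345, 0.135], [0.468, 0.345, 0.127], [0.468, 0.351, 0.142], [0.474, 0.351, 0.128]]
228 [[0.459, 0.344, 0.147], [0.463, 0.345, 0.143], [0.468, 0.345, 0.133], [0.468, 0.35, 0.147], [0.471, 0.353, 0.147]]
232 [[0.459, 0.344, 0.154], [0.463, 0.345, 0.149], [0.469, 0.344, 0.137], [0.468, 0.35, 0.151], [0.471, 0.353, 0.154]]
236 [[0.459, 0.344, 0.159], [0.463, 0.345, 0.156], [0.47, 0.342, 0.136], [0.47, 0.348, 0.151], [0.471, 0.353, 0.16]]
240 [[0.449, 0.362, 0.221], [0.464, 0.345, 0.162], [0.472, 0.34, 0.137], [0.469, 0.349, 0.161], [0.456, 0.367, 0.22]]
250 [[0.449, 0.362, 0.229], [0.464, 0.345, 0.175], [0.476, 0.335, 0.136], [0.468, 0.349, 0.175], [0.455
[... 508 characters left out ...]
2, 0.237], [0.477, 0.329, 0.191], [0.505, 0.298, 0.128], [0.481, 0.332, 0.192], [0.463, 0.357, 0.239]]
tool frame pts maxz [0.03995938 0.02999774 0.04990734] [-0.03974878 -0.02999888 -0.15999009]
2709
(array([152, 221, 229, 535, 642, 472, 101,   8,   0,   0,   0,   0,  76,
        33,   0,   0,  50, 116,  61,  13]), array([-0.19989914, -0.18738842, -0.1748777 , -0.16236698, -0.14985625,
       -0.13734553, -0.12483481, -0.11232409, -0.09981336, -0.08730264,
       -0.07479192, -0.0622812 , -0.04977048, -0.03725975, -0.02474903,
       -0.01223831,  0.00027241,  0.01278314,  0.02529386,  0.03780458,
        0.0503153 ]))
[[-0.039 -0.073 -0.197]
 [-0.004  0.018 -0.149]
 [ 0.048  0.079  0.033]]
```

The fingers closed on top of the boss: the tips are near z=0.136, while the reported TCP is 0.107. The real tips therefore sit about 29 mm above the reported TCP. I'll open and measure the tips before going lower.

Request:
{"op": "jog_arm", "data": {"commands": "0 0 -0.004 0; 0 0 0 0; 0 0 0 0; 0 0 0 0", "jaw": 0.05}}

```text
time: 5.72
eef_pos: [0.4757, 0.3333, 0.1105]
eef_rot: [0.435, 0.9, -0.0, -0.0]
ft_force: [-0.2, 0.4, -0.1]
gripper_width: 0.413
```

```bash
python3 - <<'E'
from h import *
s=r.state();print(s['eef_pos'],s['ft_force'],s['gripper_width']*91.2)
q=r.camera('scene');Q=cloud(q);Rm=R.from_quat(s['eef_rot']).as_matrix();LQ=(Q-s['eef_pos'])@Rm
c=q['color'].astype(int)
cv2.imwrite('pics/s5.png',cv2.resize(cv2.cvtColor(q['color'][235:305,385:485],cv2.COLOR_RGB2BGR),None,fx=8,fy=8,interpolation=cv2.INTER_CUBIC))
m=(abs(LQ[...,0])<.05)&(abs(LQ[...,1])<.07)&(LQ[...,2]>-.1)&(LQ[...,2]<.02)&(c[...,2]>c[...,0]+15)
h=LQ[m];print(len(h),np.percentile(h,[1,50,99],axis=0).round(3))
print(np.c_[h[np.argsort(-h[:,2])][:12]].round(3))
p=r.camera('wrist');save(p,'w5')
E
```

```text
[0.47571327 0.33334271 0.11054724] [-0.19048102  0.4209053  -0.12301072] 37.677523030228606
241 [[-0.018  0.027 -0.064]
 [-0.002  0.03  -0.05 ]
 [ 0.014  0.032 -0.035]]
[[ 0.001  0.028 -0.034]
 [ 0.004  0.027 -0.034]
 [-0.003  0.028 -0.035]
 [-0.013  0.028 -0.036]
 [ 0.01   0.027 -0.036]
 [-0.014  0.029 -0.036]
 [ 0.     0.027 -0.036]
 [-0.016  0.029 -0.036]
 [ 0.002  0.03  -0.036]
 [-0.008  0.03  -0.036]
 [-0.005  0.03  -0.036]
 [ 0.002  0.028 -0.037]]
```

View pics/s5.png

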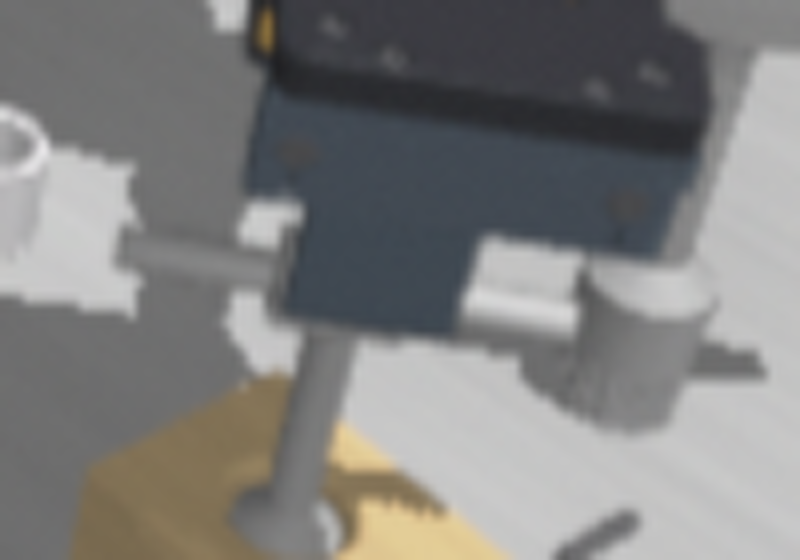

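View pics/w5.png

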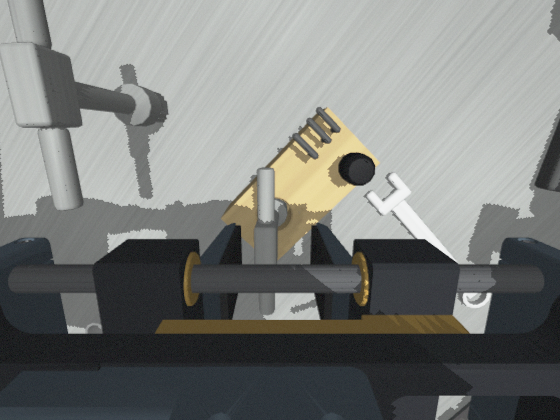

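```bash
python3 - <<'E'
from h import *
p=r.camera('wrist');P=cloud(p);s=r.state();Rm=R.from_quat(s['eef_rot']).as_matrix();L=(P-s['eef_pos'])@Rm
c=p['color'].astype(int);c=(abs(c[...,0]-c[...,2])<12)&(c.sum(-1)>150)
m=(np.hypot(P[...,0]-.475,P[...,1]-.332)<.065)&(P[...,2]>.112)&(P[...,2]<.138)&c
X=L[m];print(len(X),cv2.minAreaRect(X[:,:2].astype(np.float32)),X.min(0),X.max(0))
b=m&(P[...,2]>.133);print('boss',b.sum(),np.percentile(L[b],[2,50,98],axis=0).round(4))
E
```

```text
2185 ((-0.0004990249872207642, -0.0037814839743077755), (0.09997629374265671, 0.013338524848222733), 0.8147692680358887) [-0.05051046 -0.0105728  -0.02690896] [ 0.04949434  0.00292948 -0.00495386]
boss 837 [[-0.0097 -0.0103 -0.0265]
 [ 0.0028 -0.0035 -0.025 ]
 [ 0.0144  0.0027 -0.023 ]]
```

Request:
{"op": "jog_arm", "data": {"commands": "0 -0.004 0 0; 0 0 0.010 0; 0 0 0.012 0; 0 0 0.011 0; 0 0 0 0", "jaw": 0.05}}

```text
time: 6.5
eef_pos: [0.4721, 0.3305, 0.0765]
eef_rot: [0.435, 0.9, -0.001, -0.001]
ft_force: [0.3, -0.6, 1.0]
gripper_width: 0.546
```

Request:
{"op": "jog_arm", "data": {"commands": "0 0 0 0; 0 0 0 0; 0 0 0 0; 0 0 0 0; 0 0 0 0", "jaw": 0}}

```text
time: 7.12
eef_pos: [0.4728, 0.331, 0.0779]
eef_rot: [0.435, 0.9, 0.0, 0.0]
ft_force: [0.3, 0.8, 1.4]
gripper_width: 0.153
```

The jaws read 14 mm, so the boss is gripped. Lifting.

Request:
{"op": "jog_arm", "data": {"commands": "0 0 -0.01 0; 0 0 -0.02 0; 0 0 -0.03 0; 0 0 -0.04 0; 0 0 -0.04 0; 0 0 -0.03 0; 0 0 0 0"}}

```text
time: 8.0
eef_pos: [0.4735, 0.3314, 0.2502]
eef_rot: [0.435, 0.9, 0.002, 0.001]
ft_force: [0.7, 0.4, -2.1]
gripper_width: 0.152
```

```bash
python3 - <<'E'
from h import *
plan((.607,.114,.25),120,8)
q=r.camera('scene');save(q,'s6');Q=cloud(q);s=r.state();Rm=R.from_quat(s['eef_rot']).as_matrix();L=(Q-s['eef_pos'])@Rm
m=(abs(L[...,0])<.06)&(abs(L[...,1])<.03)&(L[...,2]>-.05)&(L[...,2]<.12)
c=q['color'].astype(int);m&=abs(c[...,0]-c[...,2])<14
for a in np.arange(-.05,.12,.01):
    k=m&(L[...,2]>a)&(L[...,2]<a+.01)
    if k.sum()>3: print(round(a,3),k.sum(),L[k].min(0).round(3),L[k].max(0).round(3))
E
```

```text
pose [0.4735 0.3314 0.2502] yaw 128.4 joints [ 0.507  0.368  1.375  0.     1.394 -0.163] t 8.0 F [ 0.7  0.4 -2.1] w 13.9
-0.0317 -0.0038 0.0000 0.0183; -0.0317 -0.0032 0.0000 0.0183; -0.0318 -0.0026 0.0000 0.0183; -0.0318 -0.0021 0.0000 0.0183; -0.0319 -0.0015 0.0000 0.0183; -0.0319 -0.0009 0.0000 0.0183; -0.0319 -0.0003 0.0000 0.0183; -0.0319 0.0003 0.0000 0.0183
-0.05 132 [-0.052 -0.009 -0.05 ] [ 0.046  0.02  -0.041]
-0.04 54 [-0.019 -0.009 -0.04 ] [ 0.016  0.018 -0.03 ]
-0.03 19 [-0.008  0.004 -0.026] [ 0.001  0.008 -0.02 ]
-0.02 41 [-0.009  0.    -0.02 ] [ 0.003  0.009 -0.01 ]
-0.01 41 [-0.009  0.003 -0.01 ] [ 0.003  0.009 -0.   ]
0.0 41 [-0.009  0.001  0.   ] [0.003 0.009 0.01 ]
0.01 39 [-0.009  0.002  0.01 ] [0.002 0.01  0.02 ]
0.02 121 [-0.016 -0.004  0.02 ] [0.01  0.016 0.03 ]
0.03 77 [-0.016  0.     0.03 ] [0.01  0.018 0.04 ]
0.04 69 [-0.016  0.003  0.04 ] [0.01  0.016 0.05 ]
0.05 62 [-0.013 -0.002  0.05 ] [0.007 0.015 0.06 ]
0.06 6 [-0.013 -0.005  0.06 ] [0.007 0.014 0.061]
```

View pics/s6.png

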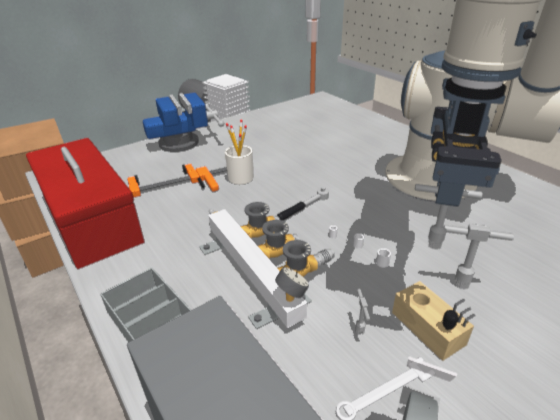

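```bash
python3 -c "
from h import *
plan((.660,.048,.255),128.4,7)"
```

```text
pose [0.4727 0.3309 0.2484] yaw 128.4 joints [ 0.507  0.37   1.378 -0.     1.393 -0.163] t 8.05 F [-0.1  0.2 -4. ] w 14.1
-0.0483 -0.0041 -0.0009 -0.0000; -0.0483 -0.0041 -0.0009 -0.0000; -0.0483 -0.0041 -0.0009 -0.0000; -0.0483 -0.0041 -0.0009 -0.0000; -0.0483 -0.0041 -0.0009 -0.0000; -0.0483 -0.0041 -0.0009 -0.0000; -0.0483 -0.0041 -0.0009 -0.0000
```

Request:
{"op": "jog_arm", "data": {"commands": "-0.030 -0.004 -0.001 0; -0.049 -0.004 -0.001 0; -0.049 -0.004 -0.001 0; -0.049 -0.004 -0.001 0; -0.049 -0.004 -0.001 0; -0.049 -0.004 -0.001 0; -0.049 -0.004 -0.001 0; -0.014 0 0 0"}}

```text
time: 9.05
eef_pos: [0.661, 0.046, 0.2527]
eef_rot: [0.436, 0.9, -0.001, -0.001]
ft_force: [-0.0, 0.9, -2.3]
gripper_width: 0.15
```

Request:
{"op": "jog_arm", "data": {"commands": "0 0 0 0"}}

```text
time: 9.18
eef_pos: [0.6602, 0.0483, 0.2532]
eef_rot: [0.436, 0.9, -0.0, -0.001]
ft_force: [-0.7, 0.3, -2.7]
gripper_width: 0.156
```

```bash
python3 - <<'E'
from h import *
p=r.camera('wrist');save(p,'w7');P=cloud(p)
plan((.607,.114,.25),128.4,2)
for n in ['wrist','top']:
    q=p if n=='wrist' else r.camera('top'); P=cloud(q)
    m=(np.hypot(P[...,0]-.607,P[...,1]-.114)<.04)&(P[...,2]>.095)&(P[...,2]<.104);X=P[m]
    print(n,m.sum(),len(X) and (cv2.minEnclosingCircle(X[:,:2].astype(np.float32)),cv2.fitEllipse(cv2.convexHull(X[:,:2].astype(np.float32)*1000)),np.median(X[:,2])))
u,v=pix(p,[.607,.114,.1]);print(u,v);u=int(u);v=int(v)
save({'color':cv2.resize(p['color'][max(0,v-50):v+50,max(0,u-60):u+60],None,fx=6,fy=6,interpolation=cv2.INTER_CUBIC)},'w7c')
E
```

```text
pose [0.6598 0.0492 0.2536] yaw 128.39 joints [-0.016  0.498  1.147  0.     1.498 -0.686] t 9.225 F [ 0.3  0.3 -3.3] w 13.9
0.0418 -0.0006 0.0018 -0.0001; 0.0418 -0.0006 0.0018 -0.0001
wrist 1615 (((0.6067419648170471, 0.11506703495979309), 0.029052916914224625), ((606.6513061523438, 115.03260803222656), (57.365501403808594, 57.505985260009766), 154.89891052246094), np.float64(0.10053376072538722))
top 188 (((0.6071050763130188, 0.1143602579832077), 0.028964350000023842), ((607.58544921875, 114.3708267211914), (52.73918151855469, 58.602195739746094), 179.12612915039062), np.float64(0.0992376491508189))
275.1103768984925 118.71696745128789
```

View pics/w7.png

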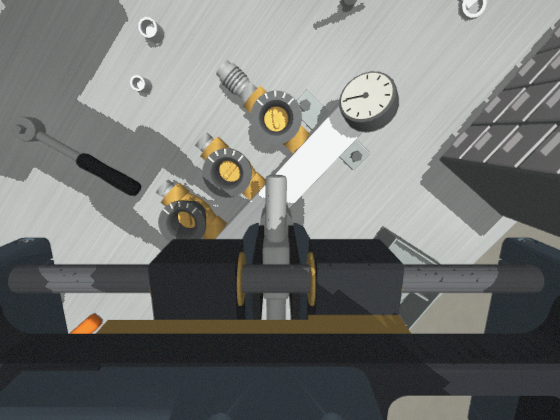

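View pics/w7c.png

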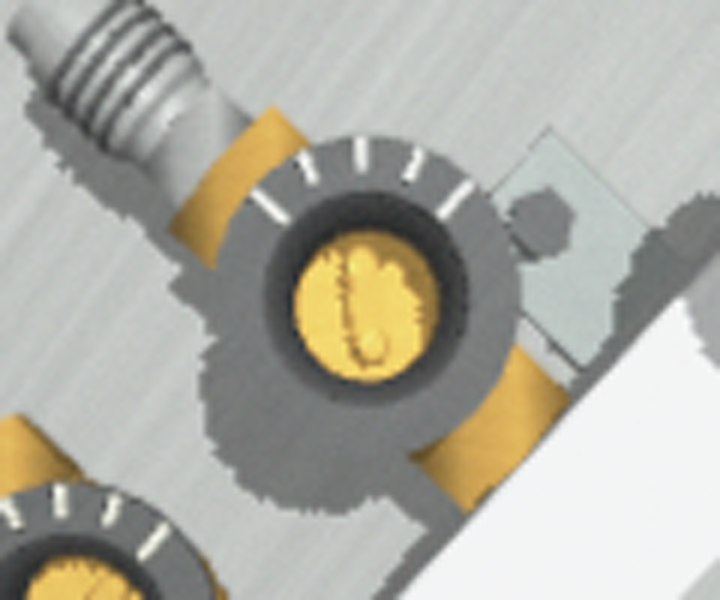

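```bash
python3 - <<'E'
from h import *
p=r.camera('wrist');P=cloud(p);C=np.array([.6067,.1150])
m=(np.hypot(P[...,0]-C[0],P[...,1]-C[1])<.0145)&(P[...,2]>.06)&(P[...,2]<.085)
print(np.histogram(P[m][:,2],np.arange(.064,.086,.002)))
for t in (.0745,.0755,.077):
    X=P[m&(P[...,2]>t)][:,:2]; e=np.linalg.svd(X-X.mean(0))[2][0]
    print(t,len(X),X.mean(0),np.degrees(np.arctan2(e[1],e[0]))%180,cv2.minAreaRect(X.astype(np.float32)))
# marks
c=p['color'].astype(int)
f=(abs(np.hypot(P[...,0]-C[0],P[...,1]-C[1])-.0255)<.004)&(abs(P[...,2]-.1)<.004)&(c.sum(-1)>480)
a=np.degrees(np.arctan2(P[f][:,1]-C[1],P[f][:,0]-C[0]))%360
print(np.sort(a).round(0))
E
```

```text
(array([  0,   3, 221, 120,   3,   3,   6,  70,  45,   4]), array([0.064, 0.066, 0.068, 0.07 , 0.072, 0.074, 0.076, 0.078, 0.08 ,
       0.082, 0.084]))
0.0745 131 [0.60681249 0.11563511] 142.35417488505792 ((0.6068074107170105, 0.11544518172740936), (0.027999630197882652, 0.027670234441757202), 64.12985229492188)
0.0755 128 [0.60653156 0.11551072] 138.27861078481718 ((0.6068074107170105, 0.11544518172740936), (0.027999630197882652, 0.027670234441757202), 64.12985229492188)
0.077 128 [0.60653156 0.11551072] 138.27861078481718 ((0.6068074107170105, 0.11544518172740936), (0.027999630197882652, 0.027670234441757202), 64.12985229492188)
[ 84.  84.  84.  84.  84.  85.  86.  86.  86.  87.  87.  88.  88.  88.
 105. 106. 106. 107. 107. 108. 108. 109. 109. 109. 110. 110. 128. 128.
 128. 128. 128. 128. 131. 131. 131. 131. 131. 131. 133. 150. 151. 151.
 151. 152. 152. 153. 153. 154. 154. 155. 173. 173. 173. 173. 175. 175.
 175. 175. 175. 176. 176. 176. 176. 177.]
```

```bash
python3 - <<'E'
from h import *
p=r.camera('wrist');P=cloud(p);C=np.array([.6067,.1150])
for rr in (.0135,.0125,.0115):
    m=(np.hypot(P[...,0]-C[0],P[...,1]-C[1])<rr)&(P[...,2]>.0755)&(P[...,2]<.082)
    X=P[m][:,:2]; e=np.linalg.svd(X-X.mean(0))[2][0]
    print(rr,len(X),X.mean(0),np.degrees(np.arctan2(e[1],e[0]))%180,cv2.minAreaRect(X.astype(np.float32)))
plan((.607,.115,.25),141,5)
E
```

```text
0.0135 109 [0.60666119 0.11507388] 135.64943585910447 ((0.60655277967453, 0.11512120068073273), (0.006917308550328016, 0.022080667316913605), 46.63731002807617)
0.0125 109 [0.60666119 0.11507388] 135.64943585910447 ((0.60655277967453, 0.11512120068073273), (0.006917308550328016, 0.022080667316913605), 46.63731002807617)
0.0115 109 [0.60666119 0.11507388] 135.64943585910447 ((0.60655277967453, 0.11512120068073273), (0.006917308550328016, 0.022080667316913605), 46.63731002807617)
pose [0.6599 0.0499 0.2546] yaw 128.47 joints [-0.015  0.497  1.147  0.     1.498 -0.686] t 9.375 F [-0.1 -0.  -2.6] w 14.0
0.0168 -0.0002 0.0009 -0.0437; 0.0168 0.0006 0.0009 -0.0437; 0.0167 0.0013 0.0009 -0.0437; 0.0167 0.0020 0.0009 -0.0437; 0.0165 0.0027 0.0009 -0.0437
```

In the wrist view the stem flat reads 6.9×22 mm at (0.6066, 0.1151). It lies at 136°, which is about 50° open. The marks run from 85.8° (shut) to 175°. I'll move over the well and align the key.

```bash
python3 -c "
from h import *
plan((.6062,.1154,.195),136,4)"
```

```text
pose [0.6599 0.0499 0.2546] yaw 128.47 joints [-0.015  0.497  1.147  0.     1.498 -0.686] t 9.375 F [-0.1 -0.  -2.6] w 14.0
0.0212 -0.0003 0.0149 -0.0328; 0.0212 0.0004 0.0149 -0.0328; 0.0211 0.0011 0.0149 -0.0328; 0.0211 0.0018 0.0149 -0.0328
```

Request:
{"op": "jog_arm", "data": {"commands": "0.021 0 0.005 -0.033; 0.021 0 0.015 -0.033; 0.021 0.001 0.020 -0.033; 0.021 0.002 0.020 -0.033; 0 0 0 0; 0 0 0 0"}}

```text
time: 10.12
eef_pos: [0.6078, 0.1142, 0.1954]
eef_rot: [0.375, 0.927, 0.0, 0.001]
ft_force: [-0.3, -0.6, -2.2]
gripper_width: 0.15
```

```bash
cat > c.py <<'E'
from h import *
import sys
plan((.6062,.1154,.170),136,2)
q=r.camera('scene');Q=cloud(q);s=r.state();Rm=R.from_quat(s['eef_rot']).as_matrix();L=(Q-s['eef_pos'])@Rm
save({'color':cv2.resize(q['color'][180:300,240:370],None,fx=5,fy=5,interpolation=cv2.INTER_CUBIC)},sys.argv[1])
m=(abs(L[...,0])<.03)&(abs(L[...,1])<.03)&(L[...,2]>-.01)&(L[...,2]<.07)&(Q[...,2]>.101)
for a in np.arange(-.01,.07,.01):
    k=m&(L[...,2]>a)&(L[...,2]<a+.01)
    if k.sum()>3: print(round(a,3),k.sum(),L[k].min(0).round(4),L[k].max(0).round(4),Q[k].min(0).round(4),Q[k].max(0).round(4))
m=(np.hypot(Q[...,0]-.6075,Q[...,1]-.1145)<.045)&(Q[...,2]>.096)&(Q[...,2]<.104);X=L[m][:,:2]*1000
print('flange tool frame',m.sum(),cv2.minEnclosingCircle(X.astype(np.float32)))
E
python3 c.py s8
```

```text
pose [0.6078 0.1142 0.1954] yaw 135.99 joints [ 0.089  0.475  1.351 -0.     1.315 -0.713] t 10.125 F [-0.3 -0.6 -2.2] w 13.7
0.0010 -0.0001 0.0127 -0.0001; 0.0010 -0.0001 0.0127 -0.0001
-0.01 26 [-0.0071  0.0025 -0.01  ] [ 0.0027  0.0082 -0.0005] [0.6081 0.1113 0.1961] [0.6176 0.1195 0.2055]
0.0 27 [-0.0071  0.003   0.0001] [0.0026 0.0083 0.01  ] [0.6084 0.1113 0.1856] [0.6173 0.1186 0.1955]
0.01 23 [-0.007   0.0021  0.0102] [0.0029 0.0093 0.0193] [0.6079 0.112  0.1763] [0.6167 0.1199 0.1854]
0.02 78 [-0.015  -0.0066  0.0203] [0.0105 0.0149 0.0299] [0.5989 0.1029 0.1656] [0.6242 0.1252 0.1753]
0.03 57 [-0.015   0.0011  0.03  ] [0.0105 0.0152 0.0398] [0.6015 0.1052 0.1558] [0.6245 0.1263 0.1656]
0.04 57 [-0.0151  0.0001  0.04  ] [0.0106 0.0159 0.0498] [0.6008 0.1054 0.1458] [0.624  0.1272 0.1555]
0.05 41 [-0.0124  0.0065  0.0508] [0.0075 0.0153 0.0598] [0.6076 0.1113 0.1358] [0.6241 0.1265 0.1447]
0.06 16 [-0.0126 -0.0073  0.0601] [0.0078 0.0137 0.0632] [0.5976 0.1104 0.1324] [0.6244 0.1252 0.1355]
flange tool frame 328 ((0.47508907318115234, 0.6273870468139648), 31.005168914794922)
```

View pics/s8.png

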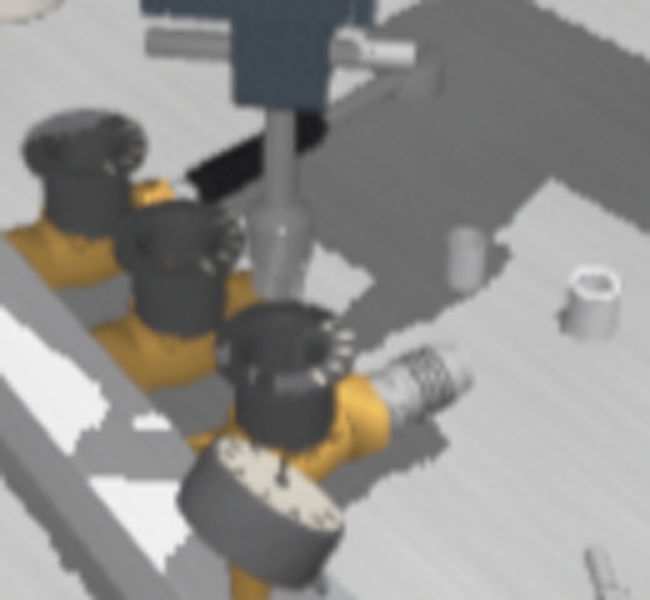

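Request:
{"op": "jog_arm", "data": {"commands": "0.0022 0 0.010 0; 0 0 0.015 0; 0 0 0.010 0; 0 0 0 0; 0 0 0 0"}}

```text
time: 10.8
eef_pos: [0.6062, 0.1153, 0.1599]
eef_rot: [0.375, 0.927, 0.0, 0.0]
ft_force: [-0.1, 0.1, -3.2]
gripper_width: 0.151
```

```bash
python3 c.py s9
```

```text
pose [0.6062 0.1153 0.1599] yaw 135.95 joints [ 0.091  0.507  1.399  0.     1.236 -0.711] t 10.8 F [-0.1  0.1 -3.2] w 13.7
0.0000 0.0000 -0.0051 -0.0004; 0.0000 0.0000 -0.0051 -0.0004
-0.01 23 [-0.0076  0.0024 -0.0097] [ 0.0024  0.0071 -0.0017] [0.6064 0.1122 0.1618] [0.6151 0.1203 0.1697]
0.0 26 [-0.0076  0.0025  0.0001] [0.0025 0.0098 0.0099] [0.6064 0.1119 0.1501] [0.6151 0.1205 0.1599]
0.01 26 [-0.0074  0.0021  0.0105] [0.0027 0.0084 0.0198] [0.6061 0.1134 0.1403] [0.6157 0.1215 0.1496]
0.02 74 [-0.0142 -0.0081  0.0202] [0.0088 0.0138 0.03  ] [0.5968 0.1017 0.1301] [0.6222 0.1268 0.1399]
0.03 53 [-0.0161 -0.0025  0.03  ] [0.0102 0.0148 0.0399] [0.5974 0.1038 0.1201] [0.6224 0.1277 0.1301]
0.04 49 [-0.0132 -0.0031  0.0401] [0.0101 0.0147 0.0498] [0.597  0.111  0.1102] [0.6225 0.1274 0.12  ]
0.05 73 [-0.0296 -0.0206  0.0507] [0.0248 0.0293 0.0591] [0.5814 0.0876 0.101 ] [0.6369 0.1441 0.1094]
flange tool frame 291 ((-2.563138723373413, 2.1097795963287354), 29.942340850830078)
```

View pics/s9.png

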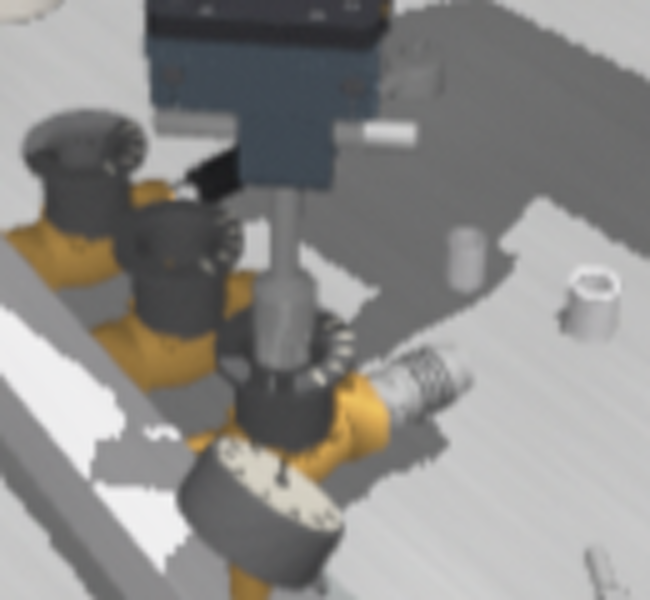

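The foot is centred over the mouth: key and flange agree within about 0.3 mm in the same camera. Now I'll lower it gently.

Request:
{"op": "jog_arm", "data": {"commands": "0 0 0.004 0; 0 0 0.005 0; 0 0 0.005 0; 0 0 0.004 0; 0 0 0 0"}}

```text
time: 11.48
eef_pos: [0.6057, 0.1153, 0.1413]
eef_rot: [0.375, 0.927, -0.0, -0.0]
ft_force: [-0.2, -0.7, -2.7]
gripper_width: 0.149
```

Request:
{"op": "jog_arm", "data": {"commands": "0 0 0.002 0; 0 0 0.002 0; 0 0 0.001 0; 0 0 0 0"}}

```text
time: 11.98
eef_pos: [0.6059, 0.1153, 0.1367]
eef_rot: [0.375, 0.927, -0.0, -0.0]
ft_force: [-0.7, 0.2, -3.1]
gripper_width: 0.153
```

Request:
{"op": "jog_arm", "data": {"commands": "0 0 0.002 0; 0 0 0.002 0; 0 0 0.002 0; 0 0 0.001 0; 0 0 0 0"}}

```text
time: 12.6
eef_pos: [0.607, 0.1154, 0.1316]
eef_rot: [0.375, 0.927, 0.001, 0.001]
ft_force: [-3.6, -1.6, 21.9]
gripper_width: 0.152
```

The foot bottom is at 0.1316 − 0.0629 ≈ 0.0687, so it is fully home (0.069) and seated on the floor with about 25 N. I'll relieve the pressure and turn clockwise.

Request:
{"op": "jog_arm", "data": {"commands": "0 0 -0.0015 0; 0 0 0 0.08; 0 0 0 0.1; 0 0 0 0.1; 0 0 0 0.1; 0 0 0 0; 0 0 0 0"}}

```text
time: 13.48
eef_pos: [0.6067, 0.1156, 0.1318]
eef_rot: [0.542, 0.84, 0.001, 0.001]
ft_force: [1.3, 2.3, 6.0]
gripper_width: 0.152
```

```bash
cat > a.py <<'E'
from h import *
import sys
s=r.state();Rm=R.from_quat(s['eef_rot']).as_matrix()
print(s['time'],s['eef_pos'].round(4),'yaw',np.degrees(np.arctan2(Rm[1,0],Rm[0,0])).round(2),'F',s['ft_force'].round(1),'T',s['torque'].round(3),'w',s['gripper_width']*91.2)
for n in ['wrist','scene']:
    p=r.camera(n);P=cloud(p);save(p,sys.argv[1]+n[0])
    c=p['color'].astype(int);g=(c.max(-1)-c.min(-1)<14)&(c.sum(-1)>170)
    rr=np.hypot(P[...,0]-.607,P[...,1]-.115)
    m=(rr<.056)&(rr>(.0195 if len(sys.argv)<3 else 0))&(P[...,2]>.165)&(P[...,2]<.193)&g
    X=P[m]
    if len(X)<20: print(n,len(X));continue
    rc=cv2.minAreaRect(X[:,:2].astype(np.float32));a=rc[2]+(90 if rc[1][1]>rc[1][0] else 0)
    e=np.linalg.svd(X[:,:2]-X[:,:2].mean(0))[2][0]
    print(n,len(X),'rect',np.array(rc[0]).round(4),np.array(rc[1]).round(4),'ang',round(a%180,1),'pca',np.round(np.degrees(np.arctan2(e[1],e[0]))%180,1),'zmax',np.percentile(X[:,2],[50,98]).round(4))
E
python3 a.py a1
```

```text
13.475 [0.6067 0.1156 0.1318] yaw 114.35 F [1.3 2.3 6. ] T [ 0.508 -0.521  0.103] w 13.901582326207475
wrist 1627 rect [0.6047 0.1234] [0.0322 0.0832] ang 126.9 pca 114.5 zmax [0.1832 0.185 ]
scene 119 rect [0.6089 0.1216] [0.031  0.0844] ang 131.9 pca 118.8 zmax [0.1809 0.1895]
```

View pics/a1w.png

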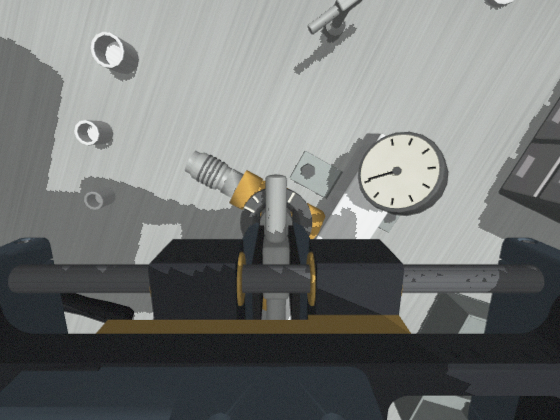

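Request:
{"op": "jog_arm", "data": {"commands": "0 0 0 0.1; 0 0 0 0.098; 0 0 0 0; 0 0 0 0"}}

```text
time: 14.08
eef_pos: [0.6069, 0.1156, 0.1318]
eef_rot: [0.622, 0.783, 0.001, 0.001]
ft_force: [2.5, 2.7, 5.9]
gripper_width: 0.151
```

```bash
python3 a.py a2
```

```text
14.075 [0.6069 0.1156 0.1318] yaw 103.08 F [2.5 2.7 5.9] T [ 0.622 -0.816  0.124] w 13.777450012586142
wrist 1630 rect [0.5989 0.1217] [0.0225 0.0837] ang 103.1 pca 103.0 zmax [0.1832 0.1851]
scene 114 rect [0.6041 0.1286] [0.031  0.0677] ang 118.4 pca 106.3 zmax [0.1815 0.1913]
```

Request:
{"op": "jog_arm", "data": {"commands": "0 0 0 -0.04; 0 0 0 -0.043; 0 0 0 0; 0 0 0 0"}}

```text
time: 14.68
eef_pos: [0.6066, 0.1154, 0.1317]
eef_rot: [0.589, 0.808, 0.001, 0.001]
ft_force: [1.5, 1.3, 7.5]
gripper_width: 0.149
```

```bash
python3 a.py a3
```

```text
14.675 [0.6066 0.1154 0.1317] yaw 107.84 F [1.5 1.3 7.5] T [ 0.398 -0.531  0.093] w 13.545185097401355
wrist 1639 rect [0.6054 0.124 ] [0.0331 0.0822] ang 120.5 pca 107.7 zmax [0.1832 0.185 ]
scene 105 rect [0.6045 0.129 ] [0.03   0.0666] ang 126.4 pca 107.5 zmax [0.1813 0.189 ]
```

Request:
{"op": "jog_arm", "data": {"commands": "0 0 -0.001 0; 0 0 0 0; 0 0 0 0; 0 0 0 0; 0 0 0 0", "jaw": 0.04}}

```text
time: 15.4
eef_pos: [0.6059, 0.1153, 0.1321]
eef_rot: [0.591, 0.807, -0.0, -0.0]
ft_force: [0.7, 0.3, -0.3]
gripper_width: 0.439
```

Request:
{"op": "jog_arm", "data": {"commands": "0 0 -0.01 0; 0 0 -0.02 0; 0 0 -0.03 0; 0 0 -0.03 0; 0 0 -0.02 0; 0 0 0 0; 0 0 0 0"}}

```text
time: 16.27
eef_pos: [0.6056, 0.1153, 0.2417]
eef_rot: [0.591, 0.807, -0.0, -0.0]
ft_force: [-0.6, -0.1, -0.2]
gripper_width: 0.439
```

```bash
python3 a.py a4 all
```

```text
16.275 [0.6056 0.1153 0.2417] yaw 107.6 F [-0.6 -0.1 -0.2] T [-0.039 -0.221 -0.01 ] w 40.059494678987335
wrist 1395 rect [0.6057 0.1155] [0.0135 0.099 ] ang 107.2 pca 108.0 zmax [0.1841 0.1906]
scene 366 rect [0.6093 0.115 ] [0.0162 0.1001] ang 110.4 pca 108.7 zmax [0.1819 0.1902]
```

View pics/a4w.png

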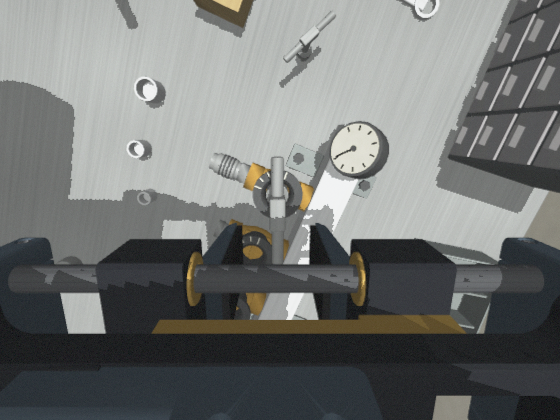

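View pics/a4s.png

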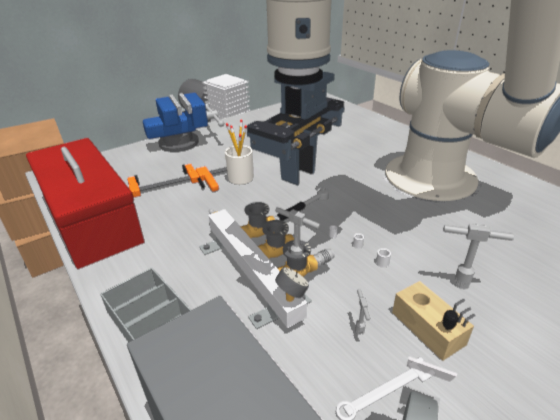

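The bar stands at about 107.5–108°, against 108° for the quarter mark. The key's top is at 0.190, where 0.189 means fully home. The gripper is clear, with no force on it, so I'll hand in.

```bash
python3 -c "
from bench import r
print(r.close_job())"
```

```text
the job is handed in; nothing more can be done
None
```

The tee key now stands fully home in the coupler valve with its bar on the quarter mark. I handed the job in at about 16.4 s with the gripper open and clear of everything.

**What I did**
- I took the middle-sized key from the block and set it over the valve nearest the gauge, which carries the hose coupler.
- The wrist camera could see the stem flat in the well, about 50° open. I lined the fork up with it and lowered the key under light pressure. It dropped home without needing a turning search.
- I then turned it clockwise 5° past the quarter mark and came back 5°, so the fork's play is centred on the flat.

**Last checks**
- **Seating:** the key's top measured 0.190 m against 0.189 m expected when fully home.
- **Bar angle:** the wrist camera gave 107.2–108.0° and the scene camera 108.7–110.4°. The quarter mark is at about 108°, and I trusted the wrist reading.
- **Forces:** the wrist force was near zero after release.

**What went wrong or could not be checked**
- **First grasp:** it failed because the fingertips were about 30 mm higher than the reported tool position. They closed on top of the boss with 11 N and shifted the key a few mm in its hole. I lowered the gripper and re-gripped cleanly at 14 mm.
- **Stem angle:** the flat is hidden under the key now, so I inferred its angle from how far the key turned and the fork's play.
- **Turning torque:** the wrist moment while turning read only about 0.1 N m, below the 0.25 N m stated for the stem. It did not independently confirm that the stem followed.

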